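Index the sample carousel and start the reader

TASK

Turn the blood-tube carousel, either way round, by gently pushing its blue spokes with a fingertip until the tube with the purple cap stands squarely in front of the reader's window; then press the green start button down and move clear. Do not press the button before the tube is there, push on nothing of the carousel but its spokes, do not touch, grip or lift the tubes, and leave the bottle, slide box and jar where they are.

Things in the scene. Friction and masses are not known exactly. Their poses are not given: they have to be found in the camera images.
- reader: White tube reader, fixed. Origin: on the bench under the carousel's axis. Round foot 180 mm wide, 14 high. In its frame: column x +-35, y 160 to 235 mm, 112 high; a grey nose (36 wide, heights 60 to 102) reaches from it over the spokes to y = 80, with a dark window and red lens in its end, red line on top; console x -145 to -35, y 160 to 235, 60 high, with the start button.
- reader_spot (a point): The spot in front of the reader's window where the foot of the tube to be read must stand: 55 mm from the carousel's axis, straight below the line of the nose (reader x = 0, y = 55 mm), 32 mm above the bench.
- carousel: Hand-turned carousel, turns freely both ways; friction (0.13 N m) keeps it where left. Origin: on its axis, 20 mm above bench. 4 white cups 55 mm from the axis on its +x, +y, -x, -y axes. 4 blue spokes midway between them (45, 135, 225, 315 deg): bars 12 mm wide, 30 to 46 mm above bench, out to 147 mm; past 90 mm the bench below is clear. Pushing at 122 mm takes 1 to 2 N; over 20 N is too rough.
- platform: The carousel's grey round platform (156 mm wide, 20 to 28 mm above the bench) with its steel hub (up to 58 mm) and the four white cups (26 mm wide, up to 58 mm above the bench); fixed to the carousel, same origin and axes, turns with it. Not to be pushed on.
- tube_purple: Loose blood tube with a purple cap, upright in one of the carousel's cups (which one varies). 16 mm thick, cap 18 mm, 70 mm tall, 20 g, 1.5 mm of play. Origin: centre of its foot; top of cap 102 mm above the bench. The one to be read; it rides round with the carousel and is not to be touched itself.
- tube_red: Loose blood tube with a red cap, upright in one of the carousel's cups (which one varies). 16 mm thick, cap 18 mm, 70 mm tall, 20 g, 1.5 mm of play. Origin: centre of its foot; top of cap 102 mm above the bench. Not to be touched.
- tube_green: Loose blood tube with a green cap, upright in one of the carousel's cups (which one varies). 16 mm thick, cap 18 mm, 70 mm tall, 20 g, 1.5 mm of play. Origin: centre of its foot; top of cap 102 mm above the bench. Not to be touched.
- tube_yellow: Loose blood tube with a yellow cap, upright in one of the carousel's cups (which one varies). 16 mm thick, cap 18 mm, 70 mm tall, 20 g, 1.5 mm of play. Origin: centre of its foot; top of cap 102 mm above the bench. Not to be touched.
- start_button_top (a point): Centre of the top of the round green start button (30 mm across) in its black housing on the console, 82 mm above the bench; it is pressed straight down.
- start_button (a joint): Travel of the start button: 0 up, 0.006 m fully down; springs back; about 4 N takes it fully down. It counts as pressed from 4 mm.
- dropper_bottle: Loose amber bottle with white cap, 36 mm thick, 75 mm tall, standing on the bench; origin at the centre of its foot. Leave alone.
- slide_box: Loose blue slide box with a white band, 80 x 45 mm, 28 mm high, on the bench; origin at the centre of its underside. Leave alone.
- sample_jar: Loose open white jar, 50 mm wide, 55 mm high, on the bench; origin at the centre of its foot. Leave alone.

How it is judged:
On the way, in this order (a step that is already met when the one before it is completed fails the run):
1. the purple-capped tube stands at the reader's window, at rest (horizontal distance between tube_purple and reader_spot below 0.007 m and angular speed of carousel below 0.1 rad/s), for 0.3 s.
2. the start button is pressed with the tube at the window (horizontal distance between tube_purple and reader_spot below 0.007 m and value of joint start_button above 0.004 m), for 0.05 s.
At the end, for the whole second after the job is handed in: The purple-capped tube's foot is within 7 mm (level) of the spot before the window, the carousel is at rest, the button has been pressed at least 4 mm with the tube there and is up again, all four tubes still sit in their cups, and the bottle, box and jar are within 12 mm of where they began (all of step 1 and value of joint start_button below 0.002 m and z of each of tube_purple, tube_red, tube_green, tube_yellow in the frame of carousel below 0.018 m and distance of each of dropper_bottle, slide_box, sample_jar from where it was at the start of the episode below 0.012 m); the robot touches nothing.
It fails at once if the start button is pressed while the purple tube is not at the window (value of joint start_button above 0.003 m and horizontal distance between tube_purple and reader_spot above 0.008 m).
It fails at once if a tube is lifted out of its cup or touched by the robot (over 1 N) (not (z of tube_purple in the frame of carousel below 0.018 m) or not (z of tube_red in the frame of carousel below 0.018 m) or not (z of tube_green in the frame of carousel below 0.018 m) or not (z of tube_yellow in the frame of carousel below 0.018 m) or contact force between any of the fingers, the arm and tube_purple above 1 N or contact force between any of the fingers, the arm and tube_red above 1 N or contact force between any of the fingers, the arm and tube_green above 1 N or contact force between any of the fingers, the arm and tube_yellow above 1 N).
It fails at once if the carousel is pushed or squeezed with more than 20 N (contact force between the fingers and carousel above 20 N).
It fails at once if the carousel's platform, hub or cups are pushed (over 3 N), or the carousel is pushed with the arm or gripper body instead of the fingers (contact force between the fingers and platform above 3 N or contact force between the arm and carousel above 3 N).
It fails at once if the bottle, slide box or jar is moved more than 12 mm (distance of any of dropper_bottle, slide_box, sample_jar from where it was at the start of the episode above 0.012 m).
It also fails if it takes over 61 s, if anything falls off the work surface, if the arm or the gripper's body presses on something with over 40 N, if the wrist force passes 120 N, or if a joint passes its speed limit or range.

ROBOT

A 6-joint arm with a two-finger parallel gripper is mounted at the origin on the work surface. World frame = base frame: x ahead of the robot, y to its left, z up, the work surface at z = 0. Lengths are in m, angles in rad, forces in N, time in s.
With the tool pointing down it reaches from about 0.275 to 0.825 m from the base axis. Payload 4.9 kg.
Tool frame: the origin (TCP) lies at the very end of the fingers, on their centre line; the grasp point (between the pads) lies 19 mm behind it; z points along the fingers, y is the line along which they close (so a half turn about z gives the same grasp; the last joint's range is limited). The gripper opens to 85 mm and grips with 20 to 120 N. Pads are 22 mm wide; open, the fingers measure 114 mm over their backs; the gripper's body (76 mm by 85 mm) begins 54 mm behind the grasp point. The pads swing forward as they close: fully open they stand 13 mm farther back than shut.
Start: joints at [1.204, 0.326, -0.193, 1.052, 0, 1.437], TCP at [0.127, 0.535, 0.195] pointing down, gripper open.
Joint ranges: [-2.65, 2.65], [-0.97, 1.79], [-1.3, 1.35], [-1.93, 2.1], [-1.47, 1.37], [-3.14, 3.14]. Speed limits (rad/s): [2.57, 2.57, 3.14, 3.14, 3.14, 3.14].

INTERFACE

Orientations are given as a 3x3 rotation matrix whose columns are the frame's x, y, z axes.
In Python, from rig import ctrl, optics gives the robot as it stands.
- The arm moves only by the shell command python3 -m creep 'ROWS' [FORCE]. ROWS is JSON, a list of rows, each a list of 7 numbers: the turn, a rotation vector about the tool's x, y, z scaled (see below), then the shift along the tool's x, y, z scaled (see below), then the opening, from -1 (shut) to 1 (fully open). In form: [[rx, ry, rz, x, y, z, gripper], ...]. A call has 1 to 10 rows; each row is the pose to reach, as a shift and turn from the pose commanded when the call began, along the tool's axes at that moment; what a row does not reach only later rows make up. The controller multiplies each number of a shift by 8 cm and each number of a turn by 30 degrees. A row lasts 1/8 s, in which the tool goes at most 62.5 mm and 10.7 degrees, less where a joint would pass 70% of its speed; a pose out of reach is approached as far as the arm can. A call with a number of a shift or a turn outside -1 to 1 is refused whole. A call with a gripper value outside its range is refused whole. The fingers move at their own pace and stop on an object; FORCE is the grip in N (left out, the last holds). Time passes only in rows, so rows that repeat a pose let the fingers close. It gives the time, the measured TCP pose, the force, the opening and the grip force at its end, in the units of the state.
- ctrl.read_state(): the state, without advancing time (a new reading comes with each control period).
- optics.capture(name): name is "side" or "top"; returns (picture, depth): 480x640x3 uint8, red, green, blue; 480x640 float32, m along the optical axis (not along the pixel's ray), 0 where there is no reading.
- optics.camera_params(name): a dict with "fovy" (degrees; the focal length in pixels is half the picture's height over the tangent of half this angle, whatever the lens; pixels are square), "cx", "cy" (the principal point, pixels), "k1" (the pictures are not rectified: a ray, as slopes to the right and down, at radius r is drawn at 1 + k1 r^2 times it, then the intrinsics apply), "R" (3x3) and "t" (3): a world point X has camera coordinates R X + t. Camera axes: x right, y down, z forward; pixel columns grow to the right and rows downward; lengths in m; the calibration is good to about 2 mm. A picture is of the moment at which its call begins. camera_params takes no time and is no camera call.
- ctrl.sign_off(): hands the job in; it is judged then, once.
The state is a dict: "time_s": time; "joint_pos": joint angles; "qd": joint speeds; "joint_efforts": joint torques, N m; "tcp_pos": TCP position; "ee_rot": TCP orientation; "contact_force": force on the tool from outside, world axes, zero at the start; "wrist_torque": the same for the moment, N m; "finger_gap": finger opening in m; "gripper_force": force on a finger pad.
Only numpy, scipy, OpenCV 4.12 (cv2) and the standard library are available. Lean on these libraries where they do the work, as an engineer would, in place of code of your own. Each camera call takes 0.05 s, during which the arm holds its last target. There are 200 camera calls.

## Working session

There is one attempt and no reset: what is moved stays moved. The work goes in short steps, Python scripts to look and compute and a shell command to move; the robot and the scene stay as the last step left them, time stands still between calls to the robot, and variables do not carry over. Pictures are saved under pics/ and viewed, at most 10 in all, crops included, and the job is handed in when it is done.

```bash
mkdir -p pics; cat > h.py <<'E'
import numpy as np, cv2
from rig import ctrl, optics
def ray(n,uv):
    p=optics.camera_params(n); f=240/np.tan(np.radians(p["fovy"])/2)
    R=np.array(p["R"]);t=np.array(p["t"])
    d=(np.atleast_2d(uv).astype(float)-[p["cx"],p["cy"]])/f; s=d.copy()
    for _ in range(20): s=d/(1+p["k1"]*(s**2).sum(1,keepdims=True))
    return -R.T@t, np.c_[s,np.ones(len(s))]@R
def plane(n,uv,z):
    o,d=ray(n,uv); return o+d*((z-o[2])/d[:,2])[:,None]
def cloud(n,depth):
    v,u=np.mgrid[0:480,0:640]; o,d=ray(n,np.c_[u.ravel(),v.ravel()])
    P=o+d*depth.reshape(-1,1); P[depth.ravel()==0]=np.nan
    return P.reshape(480,640,3)
E
python3 - <<'E'
from h import *
for n in("side","top"):
    im,d=optics.capture(n); cv2.imwrite(f"pics/{n}0.png",im[:,:,::-1]); np.savez(f"{n}0.npz",im=im,d=d)
    p=optics.camera_params(n); print(n,p["fovy"],p["k1"],-np.array(p["R"]).T@p["t"])
s=ctrl.read_state();print(s)
E
```

```text
side 46.984978361820424 -0.04948587809273378 [ 0.22158864 -0.80354989  0.65973459]
top 45.94401728646805 0.0352481500375743 [ 0.45943507 -0.01643332  1.23856702]
{'time_s': 0.1, 'joint_pos': array([ 1.20377456e+00,  3.26867608e-01, -1.93501236e-01,  1.05204056e+00,
       -2.06530209e-05,  1.43659442e+00]), 'qd': array([ 0.00082846, -0.00223462,  0.00168573, -0.00021575,  0.00178844,
        0.00033401]), 'joint_efforts': array([ 5.81372569e-04, -4.44239008e+01,  2.63037980e+01,  7.86913588e-03,
       -1.07716596e-04, -1.25741661e-05]), 'tcp_pos': array([0.12667431, 0.53459014, 0.1939748 ]), 'ee_rot': array([[-9.73019610e-01,  2.30721747e-01, -5.59554710e-04],
       [ 2.30722343e-01,  9.73018454e-01, -1.51305823e-03],
       [ 1.95361622e-04, -1.60133710e-03, -9.99998699e-01]]), 'contact_force': array([-0.55333556, -0.66711417, -0.39011388]), 'wrist_torque': array([-0.01142175,  0.05037485,  0.01051036]), 'gripper_force': 0.0, 'finger_gap': 0.08536902769238996}
```

View pics/top0.png

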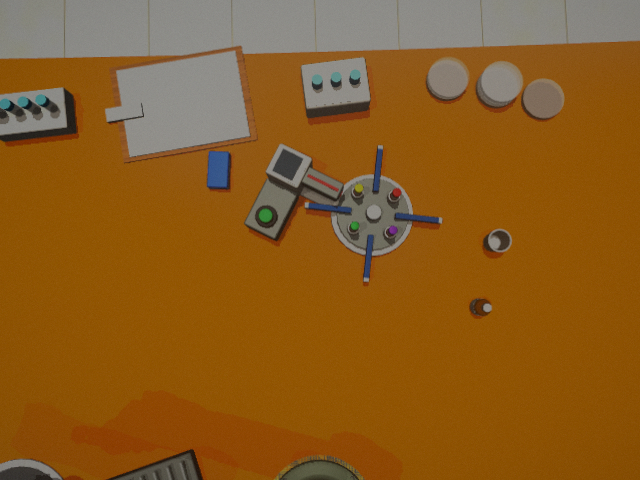

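View pics/side0.png

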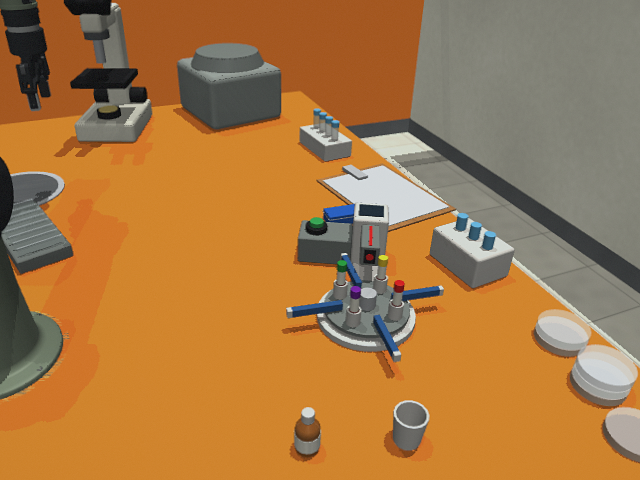

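The top view shows the hub at (373,213), purple cap at (391,232), button at (265,215), and spoke tips at (380,148), (440,220), (366,281) and (307,205). The nose points at the hub from the upper left. The side view agrees.

```bash
cat >> h.py <<'E'
def cen(m):
    n,l,s,c=cv2.connectedComponentsWithStats(m.astype(np.uint8)); i=1+np.argmax(s[1:,4]); return c[i],s[i,4]
def roi(m,u,v,r):
    o=np.zeros(m.shape,bool); o[v-r:v+r,u-r:u+r]=m[v-r:v+r,u-r:u+r]; return o
HSV=lambda im: cv2.cvtColor(im,cv2.COLOR_RGB2HSV).astype(int)
def purple(hs): return (hs[...,0]>130)&(hs[...,0]<160)&(hs[...,1]>80)
def bluem(hs): return (hs[...,0]>100)&(hs[...,0]<125)&(hs[...,1]>130)
E
python3 - <<'E'
from h import *
z=np.load("top0.npz"); im=z["im"];hs=HSV(im); H,S,V=hs[...,0],hs[...,1],hs[...,2]
def show(n,m,zz,cam="top"):
    c,a=cen(m); P=plane(cam,c,zz)[0]; print(n,c.round(1),a,P.round(4)); return P
show("purple",roi(purple(hs),391,232,12),.102)
g=(H>40)&(H<85)&(S>120)
show("gcap",roi(g,354,228,10),.102); B=show("button",roi(g,265,215,16),.082)
show("red",roi(((H<6)|(H>174))&(S>130),396,194,10),.102)
show("yel",roi((H>20)&(H<35)&(S>120),358,190,10),.102)
hub=show("hub",roi((S<60)&(V>130),373,213,10),.058)
b=roi(bluem(hs),373,213,85)
n,l,s,c=cv2.connectedComponentsWithStats(b.astype(np.uint8))
L=[]
for i in range(1,n):
    if s[i,4]<60: continue
    v,u=np.nonzero(l==i); P=plane("top",np.c_[u,v],.045)[:,:2]; vx,vy,x0,y0=cv2.fitLine(P.astype(np.float32),2,0,.01,.01).ravel()
    L.append((vx,vy,x0,y0)); print("spoke",s[i,4],P.mean(0).round(4),np.degrees(np.arctan2(P.mean(0)[1]-hub[1],P.mean(0)[0]-hub[0])).round(1),"line",np.degrees(np.arctan2(vy,vx)).round(1))
A=np.array([[-q[1],q[0]] for q in L]);bb=np.array([-q[1]*q[2]+q[0]*q[3] for q in L]);C=np.linalg.lstsq(A,bb,rcond=None)[0];print("axis from spokes",C)
r=roi(((H<8)|(H>172))&(S>110),322,182,16); v,u=np.nonzero(r); P=plane("top",np.c_[u,v],.102)[:,:2]
print("redline",len(u),P.mean(0),np.degrees(np.arctan2(*(P.mean(0)-C)[::-1])),cv2.fitLine(P.astype(np.float32),2,0,.01,.01).ravel())
for k,(u,v) in {"bottle":(487,308),"jar":(498,240),"box":(218,170)}.items(): print(k,plane("top",(u,v),.05)[0].round(3))
# side check
z=np.load("side0.npz"); hs=HSV(z["im"]);show("purpleS",roi(purple(hs),355,292,15),.098,"side")
H,S=hs[...,0],hs[...,1]; show("buttonS",roi((H>40)&(H<85)&(S>120),316,226,16),.080,"side")
E
```

```text
purple [392.4 229.8] 61 [ 0.5787 -0.1666  0.102 ]
gcap [354.2 225.5] 57 [ 0.5895 -0.0899  0.102 ]
button [265.3 215.1] 162 [0.6185 0.091  0.082 ]
red [396.3 192.1] 62 [ 0.6553 -0.1776  0.102 ]
yel [358.4 188. ] 63 [ 0.666  -0.1011  0.102 ]
hub [373.5 211.3] 147 [ 0.6235 -0.1344  0.058 ]
spoke 158 [ 0.7143 -0.147 ] -7.9 line -8.0
spoke 168 [ 0.6362 -0.0415] 82.2 line 81.9
spoke 151 [ 0.6102 -0.225 ] -98.4 line 82.2
spoke 168 [ 0.5329 -0.1209] 171.5 line -8.6
axis from spokes [ 0.6227598  -0.13431042]
redline 103 [ 0.67958777 -0.02887613] 61.67581257629727 [ 0.47451478  0.88024753  0.6795878  -0.02887613]
bottle [ 0.416 -0.362  0.05 ]
jar [ 0.556 -0.394  0.05 ]
box [0.723 0.193 0.05 ]
purpleS [355.3 291.9] 116 [ 0.5778 -0.168   0.098 ]
buttonS [316.2 222.3] 128 [0.6169 0.0898 0.08  ]
```

Axis is at about (0.623, -0.134) and the reader direction is 61.7°. The purple cup is at about 216.8°, so it needs -155° (clockwise). One push on the spoke at -8.2°, round to -163°, stays clear of the nose. First I shut the fingers and square the tool to the world axes.

```bash
python3 -m creep '[[0,0,-0.445,0,0,0,-1],[0,0,-0.445,0,0,0,-1],[0,0,-0.445,0,0,0,-1],[0,0,-0.445,0,0,0,-1]]'; python3 -m creep '[[0,0,0,-0.98,-1,0,-1],[0,0,0,-0.98,-1,0,-1],[0,0,0,-0.98,-1,0,-1]]'; python3 -c "
from h import *
s=ctrl.read_state();print(s['ee_rot'].round(4),s['tcp_pos'],s['joint_pos'])"
```

```text
time_s: 0.6
tcp_pos: [0.1268, 0.535, 0.1944]
ee_rot: [[-1.0, 0.0, -0.0], [0.0, 1.0, -0.001], [0.0, -0.001, -1.0]]
contact_force: [0.3, 0.4, 0.3]
finger_gap: 0.0124
gripper_force: 0.0
time_s: 0.98
tcp_pos: [0.207, 0.4533, 0.1947]
ee_rot: [[-1.0, 0.005, 0.0], [0.005, 1.0, -0.001], [-0.0, -0.001, -1.0]]
contact_force: [-0.2, -0.5, 0.2]
finger_gap: 0.0001
gripper_force: 0.0
[[-1.0e+00  4.7e-03  2.0e-04]
 [ 4.7e-03  1.0e+00 -6.0e-04]
 [-2.0e-04 -6.0e-04 -1.0e+00]] [0.20697101 0.45326997 0.19474858] [ 9.94528535e-01  2.31145359e-01 -3.23030367e-01  1.01703477e+00
 -4.69179636e-04  9.99275524e-01]
```

```bash
for i in 1 2 3 4 5 6 7; do python3 -m creep '[[0,0,0,-0.98,-1,0,-1],[0,0,0,-0.98,-1,0,-1],[0,0,0,-0.98,-1,0,-1]]' >/dev/null; done; python3 -m creep '[[0,0,0,0,-0.15,0,-1],[0,0,0,0,-0.15,0,-1],[0,0,0,0,-0.15,0,-1]]'; python3 -c "
from h import *
im,d=optics.capture('side'); cv2.imwrite('pics/s1.png',im[:,:,::-1])"
```

```text
time_s: 3.98
tcp_pos: [0.7538, -0.1154, 0.1958]
ee_rot: [[-1.0, -0.001, 0.001], [-0.001, 1.0, 0.0], [-0.001, 0.0, -1.0]]
contact_force: [0.2, -0.4, -0.8]
finger_gap: 0.0001
gripper_force: 0.0
```

View pics/s1.png

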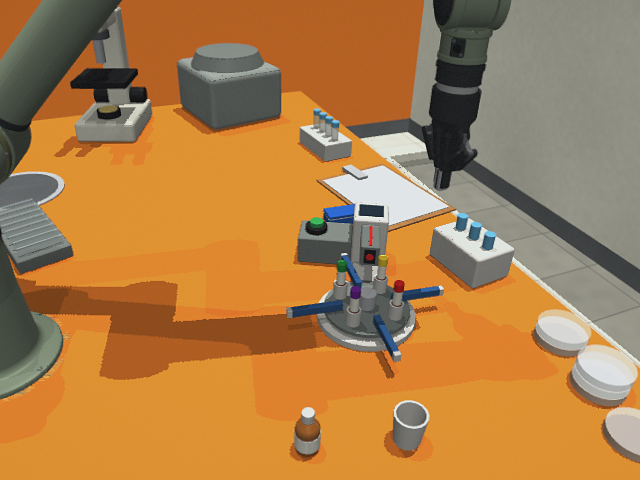

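```bash
python3 -m creep '[[0,0,0,0,0,0.5,-1],[0,0,0,0,0,1,-1],[0,0,0,0,0,1,-1]]' >/dev/null; python3 -m creep '[[0,0,0,0,0,0.4,-1],[0,0,0,0,0,0.8,-1],[0,0,0,0,0,1,-1],[0,0,0,0,0,1,-1],[0,0,0,0,0,1,-1]]'; python3 -m creep '[[0,0,0,0.05,-0.146,0,-1],[0,0,0,0.05,-0.284,0,-1],[0,0,0,0.06,-0.422,0,-1],[0,0,0,0.084,-0.56,0,-1],[0,0,0,0.118,-0.693,0,-1],[0,0,0,0.164,-0.824,0,-1],[0,0,0,0.221,-0.95,0,-1],[0,0,0,0.247,-1,0,-1]]'
```

```text
time_s: 5.03
tcp_pos: [0.7556, -0.117, 0.0368]
ee_rot: [[-1.0, -0.0, 0.003], [-0.0, 1.0, -0.001], [-0.003, -0.001, -1.0]]
contact_force: [-1.1, 0.2, 0.2]
finger_gap: 0.0002
gripper_force: 0.0
time_s: 6.02
tcp_pos: [0.734, -0.1976, 0.0347]
ee_rot: [[-1.0, 0.001, -0.0], [0.001, 1.0, -0.0], [0.0, -0.0, -1.0]]
contact_force: [0.0, -0.1, 0.5]
finger_gap: 0.0002
gripper_force: 0.0
```

```bash
cat > m.py <<'E'
from h import *
import sys
C=np.array([.6228,-.1341])
for n,z in (("side",.098),("top",.102)):
    im,d=optics.capture(n); 
    if len(sys.argv)>1: cv2.imwrite(f"pics/{sys.argv[1]}_{n}.png",im[:,:,::-1])
    try:
        c,a=cen(roi(purple(HSV(im)),*((365,300,90) if n=="side" else (373,213,60)))); P=plane(n,c,z)[0,:2]-C
        print(n,c.round(1),a,"ang",np.degrees(np.arctan2(P[1],P[0])).round(1),"r",np.hypot(*P).round(4))
    except Exception as e: print(n,e)
E
python3 m.py a
```

```text
side [355.3 291.9] 115 ang -143.0 r 0.0565
top attempt to get argmax of an empty sequence
```

View pics/a_side.png

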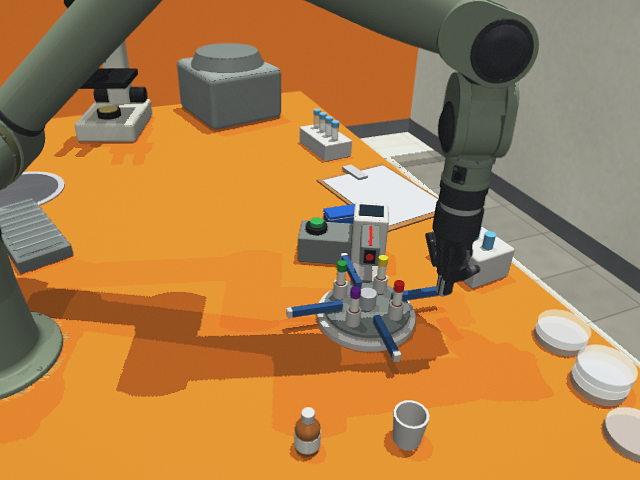

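```bash
python3 - <<'E'
from h import *
def proj(n,X):
    p=optics.camera_params(n); f=240/np.tan(np.radians(p["fovy"])/2); c=np.array(p["R"])@X+p["t"]; s=c[:2]/c[2]; s=s*(1+p["k1"]*(s@s)); return (s*f+[p["cx"],p["cy"]]).round(1)
print("tip@s1",proj("side",[.7538,-.1154,.1958]))
s=ctrl.read_state();print(s["tcp_pos"],s["joint_pos"],s["contact_force"])
print("tip now",proj("side",s["tcp_pos"]),"spoke tip",proj("side",[.768,-.155,.046]),"hub",proj("side",[.623,-.134,.058]))
im=cv2.imread("pics/a_side.png"); cv2.imwrite("pics/crop.png",cv2.resize(im[220:380,270:510],None,fx=3,fy=3,interpolation=cv2.INTER_CUBIC))
E
```

```text
tip@s1 [436.2 207.9]
[ 0.73418054 -0.19721864  0.03474506] [-3.59408575e-01  8.39492039e-01  2.77459818e-01  1.00882158e+00
  2.67723652e-05 -3.58934809e-01] [ 0.20598119  0.077676   -1.04548943]
tip now [438.9 310.1] spoke tip [442.6 287.5] hub [368.1 293.1]
```

View pics/crop.png

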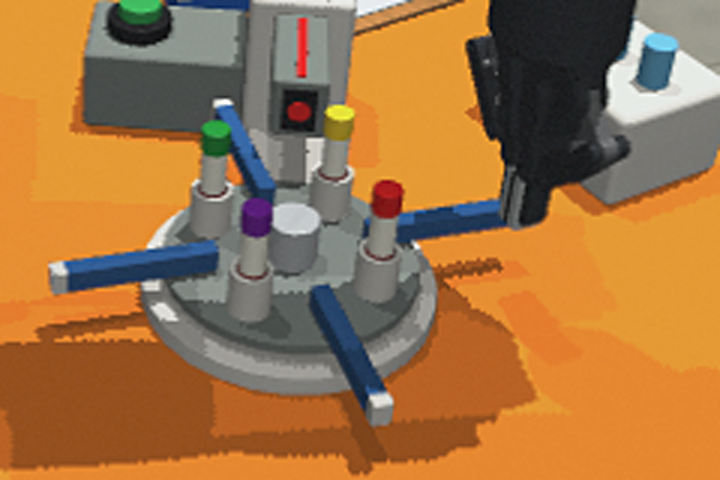

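The tip appears about 15–20 px above its projected position and the carousel has not turned, so the finger passed over the spoke. I'll measure the real tip from depth.

```bash
python3 - <<'E'
from h import *
s=ctrl.read_state();print(s["tcp_pos"])
for n in("side","top"):
    im,d=optics.capture(n); P=cloud(n,d); m=(P[...,2]>.03)&(P[...,2]<.20)&(abs(P[...,0]-.734)<.07)&(abs(P[...,1]+.197)<.07)&(im.max(2)<110)&~bluem(HSV(im))
    Q=P[m]; print(n,len(Q))
    for lo in np.arange(.03,.16,.01):
        q=Q[(Q[:,2]>=lo)&(Q[:,2]<lo+.01)]
        if len(q)>3: print(lo.round(3),len(q),"x",np.percentile(q[:,0],[2,98]).round(3),"y",np.percentile(q[:,1],[2,98]).round(3))
    if n=="side":
        print([ (v,u,P[v,u].round(3).tolist()) for v,u in((285,443),(290,443),(293,445),(285,450),(290,450),(293,437))])
E
```

```text
[ 0.73418054 -0.19721864  0.03474506]
side 1970
0.03 42 x [0.665 0.757] y [-0.185 -0.134]
0.04 9 x [0.665 0.757] y [-0.181 -0.136]
0.07 18 x [0.723 0.737] y [-0.208 -0.191]
0.08 69 x [0.723 0.741] y [-0.212 -0.192]
0.09 77 x [0.723 0.741] y [-0.213 -0.185]
0.1 65 x [0.723 0.739] y [-0.212 -0.185]
0.11 59 x [0.721 0.73 ] y [-0.227 -0.188]
0.12 179 x [0.722 0.745] y [-0.233 -0.165]
0.13 159 x [0.719 0.747] y [-0.243 -0.157]
0.14 230 x [0.717 0.746] y [-0.25 -0.15]
0.15 241 x [0.717 0.743] y [-0.259 -0.142]
[(285, 443, [0.726, -0.205, 0.098]), (290, 443, [0.728, -0.205, 0.087]), (293, 445, [0.728, -0.211, 0.085]), (285, 450, [0.735, -0.211, 0.101]), (290, 450, [0.74, -0.209, 0.087]), (293, 437, [0.755, -0.158, 0.039])]
top 297
0.03 22 x [0.667 0.748] y [-0.146 -0.129]
0.04 92 x [0.675 0.761] y [-0.156 -0.137]
0.14 7 x [0.724 0.731] y [-0.16  -0.148]
0.15 32 x [0.723 0.747] y [-0.159 -0.138]
```

The tip is really about 40 mm higher than reported (bottom at z ≈ 0.075), though xy agrees. I'll go back over the spoke, lower in part and re-measure.

```bash
cat > tip.py <<'E'
from h import *
s=ctrl.read_state(); t=s["tcp_pos"]; im,d=optics.capture("side"); P=cloud("side",d); hs=HSV(im)
m=(abs(P[...,0]-t[0])<.018)&(abs(P[...,1]-t[1])<.022)&(P[...,2]>.012)&(P[...,2]<.2)&(hs[...,1]<90)
Q=P[m]; z=np.sort(Q[:,2]); print("tcp",t.round(4),"F",s["contact_force"].round(1),"tip z low",z[[0,3,8]].round(3),"xr",np.percentile(Q[:,0],[2,98]).round(3),"ymin",np.percentile(Q[:,1],2).round(3))
E
python3 tip.py; python3 -m creep '[[0,0,0,-0.15,0.5,0,-1],[0,0,0,-0.25,1,0,-1],[0,0,0,-0.25,1,0,-1],[0,0,0,-0.25,1,0,-1]]' >/dev/null;  python3 -m creep '[[0,0,0,0,0,0.13,-1],[0,0,0,0,0,0.25,-1],[0,0,0,0,0,0.25,-1]]'; python3 tip.py; python3 m.py b
```

```text
tcp [ 0.7345 -0.1964  0.0347] F [-0.6 -0.6  0.2] tip z low [0.073 0.075 0.077] xr [0.717 0.745] ymin -0.217
time_s: 7.15
tcp_pos: [0.7529, -0.1171, 0.0127]
ee_rot: [[-1.0, 0.001, -0.003], [0.001, 1.0, 0.001], [0.003, 0.001, -1.0]]
contact_force: [-0.6, -0.9, -0.1]
finger_gap: -0.0001
gripper_force: 0.0
tcp [ 0.7529 -0.1171  0.0127] F [-0.6 -0.9 -0.1] tip z low [0.051 0.052 0.055] xr [0.735 0.762] ymin -0.138
side [355.1 292. ] 118 ang -143.1 r 0.0568
top attempt to get argmax of an empty sequence
```

View pics/b_side.png

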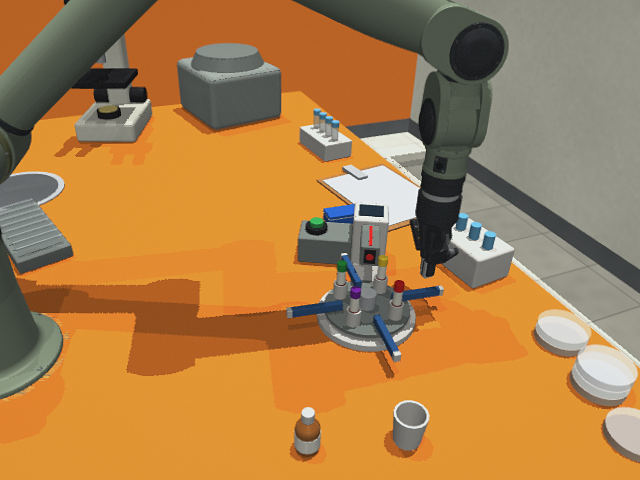

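```bash
python3 -m creep '[[0,0,0,0,0,0.1,-1],[0,0,0,0,0,0.2,-1],[0,0,0,0,0,0.2,-1]]' >/dev/null; python3 tip.py; python3 -m creep '[[0,0,0,0.05,-0.08,0,-1],[0,0,0,0.05,-0.16,0,-1],[0,0,0,0.05,-0.24,0,-1],[0,0,0,0.05,-0.32,0,-1],[0,0,0,0.06,-0.422,0,-1],[0,0,0,0.084,-0.56,0,-1],[0,0,0,0.118,-0.693,0,-1],[0,0,0,0.164,-0.824,0,-1],[0,0,0,0.221,-0.95,0,-1],[0,0,0,0.247,-1,0,-1]]'; python3 m.py; python3 tip.py
```

```text
tcp [ 0.7535 -0.1164 -0.0027] F [-0.1 -0.3 -0.5] tip z low [0.034 0.035 0.04 ] xr [0.736 0.763] ymin -0.137
time_s: 8.98
tcp_pos: [0.7343, -0.1978, -0.0013]
ee_rot: [[-1.0, 0.001, 0.0], [0.001, 1.0, -0.0], [-0.0, -0.0, -1.0]]
contact_force: [-0.4, 0.9, 1.4]
finger_gap: 0.0001
gripper_force: 0.5
side [342.5 284.2] 113 ang -172.7 r 0.0564
top attempt to get argmax of an empty sequence
tcp [ 0.7344 -0.1976 -0.0013] F [-0.   0.1  0.2] tip z low [0.034 0.041 0.043] xr [0.717 0.745] ymin -0.218
```

Contact works: the carousel turned 30° with low force. Continuing along the arc.

```bash
python3 -m creep '[[0,0,0,0.09,-0.126,0,-1],[0,0,0,0.174,-0.236,0,-1],[0,0,0,0.268,-0.339,0,-1],[0,0,0,0.37,-0.432,0,-1],[0,0,0,0.48,-0.516,0,-1],[0,0,0,0.596,-0.591,0,-1],[0,0,0,0.719,-0.655,0,-1],[0,0,0,0.848,-0.708,0,-1],[0,0,0,0.979,-0.75,0,-1],[0,0,0,0.979,-0.75,0,-1]]' | head -4; python3 -m creep '[[0,0,0,0.135,-0.03,0,-1],[0,0,0,0.273,-0.048,0,-1],[0,0,0,0.411,-0.054,0,-1],[0,0,0,0.55,-0.048,0,-1],[0,0,0,0.688,-0.03,0,-1],[0,0,0,0.823,0,0,-1],[0,0,0,0.954,0.043,0,-1],[0,0,0,0.954,0.043,0,-1]]'; python3 m.py; python3 tip.py
```

```text
time_s: 10.38
tcp_pos: [0.6552, -0.2573, -0.0013]
ee_rot: [[-1.0, 0.001, -0.001], [0.001, 1.0, -0.0], [0.001, -0.0, -1.0]]
contact_force: [1.4, 0.4, -0.1]
time_s: 11.38
tcp_pos: [0.5786, -0.2529, -0.0014]
ee_rot: [[-1.0, 0.0, -0.002], [0.0, 1.0, 0.0], [0.002, 0.0, -1.0]]
contact_force: [-0.2, -0.7, 0.1]
finger_gap: 0.0001
gripper_force: 0.0
side [348.1 260.9] 102 ang 108.2 r 0.0546
top [350.  217.2] 63 ang 107.2 r 0.0546
tcp [ 0.5798 -0.2533 -0.0013] F [0.6 0.1 0.3] tip z low [0.039 0.041 0.043] xr [0.562 0.588] ymin -0.273
```

```bash
python3 -m creep '[[0,0,0,0.129,0.053,0,-1],[0,0,0,0.251,0.116,0,-1],[0,0,0,0.368,0.191,0,-1],[0,0,0,0.478,0.275,0,-1],[0,0,0,0.58,0.369,0,-1],[0,0,0,0.674,0.471,0,-1],[0,0,0,0.758,0.581,0,-1],[0,0,0,0.833,0.698,0,-1],[0,0,0,0.833,0.698,0,-1]]'; python3 m.py; python3 tip.py
```

```text
time_s: 12.65
tcp_pos: [0.5122, -0.1963, -0.0015]
ee_rot: [[-1.0, -0.001, -0.002], [-0.001, 1.0, 0.001], [0.002, 0.001, -1.0]]
contact_force: [0.5, 0.2, -0.0]
finger_gap: 0.0002
gripper_force: 0.0
side [368.2 257.5] 114 ang 65.8 r 0.0535
top [350.2 198.7] 61 ang 66.8 r 0.0549
tcp [ 0.513  -0.1972 -0.0015] F [ 0.2 -0.4 -0.1] tip z low [0.033 0.037 0.04 ] xr [0.496 0.52 ] ymin -0.217
```

```bash
python3 -m creep '[[0,0,0,0.03,0.055,0,-1],[0,0,0,0.055,0.1,0,-1],[0,0,0,0.055,0.105,0,-1],[0,0,0,0.055,0.105,0,-1]]'|head -2; python3 m.py; python3 - <<'E'
from h import *
im,d=optics.capture("top"); b=roi(bluem(HSV(im)),373,213,85); n,l,s,c=cv2.connectedComponentsWithStats(b.astype(np.uint8)); C=np.array([.6228,-.1341])
for i in range(1,n):
    if s[i,4]<60: continue
    v,u=np.nonzero(l==i); P=plane("top",np.c_[u,v],.045)[:,:2].mean(0)-C; print(s[i,4],np.degrees(np.arctan2(P[1],P[0])).round(1))
E
```

```text
time_s: 13.3
tcp_pos: [0.509, -0.189, -0.0013]
side [369.5 257.4] 116 ang 63.3 r 0.0538
top [351.1 197.2] 63 ang 63.0 r 0.0544
164 17.4
165 -72.5
169 107.3
107 -162.5
```

Spokes put the purple cup at 62.4° against the 61.7° target, well within tolerance. Backing off, lifting and moving over the button.

```bash
python3 -m creep '[[0,0,0,-0.1,-0.2,0,-1],[0,0,0,-0.12,-0.25,0,-1],[0,0,0,-0.12,-0.25,0,-1],[0,0,0,-0.12,-0.25,-0.5,-1],[0,0,0,-0.12,-0.25,-1,-1],[0,0,0,-0.12,-0.25,-1,-1]]'|head -2; python3 -m creep '[[0,0,0,0,0,-0.5,-1],[0,0,0,0,0,-1,-1],[0,0,0,0,0,-1,-1]]'|head -2; for i in 1 2 3 4; do python3 -m creep '[[0,0,0,-0.31,0.93,0,-1],[0,0,0,-0.31,0.93,0,-1],[0,0,0,-0.31,0.93,0,-1]]'|head -2; done; python3 tip.py; python3 m.py
```

```text
time_s: 14.2
tcp_pos: [0.5208, -0.2102, 0.0818]
time_s: 14.58
tcp_pos: [0.5202, -0.2098, 0.1608]
time_s: 14.95
tcp_pos: [0.5426, -0.1334, 0.1572]
time_s: 15.32
tcp_pos: [0.5679, -0.0604, 0.158]
time_s: 15.7
tcp_pos: [0.5928, 0.0134, 0.1583]
time_s: 16.08
tcp_pos: [0.6176, 0.0877, 0.1584]
tcp [0.6176 0.0877 0.1584] F [-1.2  0.5 -0.1] tip z low [0.057 0.059 0.06 ] xr [0.6   0.635] ymin 0.067
side [369.3 257.5] 111 ang 63.6 r 0.0536
top [351.  197.1] 60 ang 62.9 r 0.0548
```

```bash
python3 -m creep '[[0,0,0,-0.03,0.08,0.5,-1],[0,0,0,-0.03,0.08,1,-1],[0,0,0,-0.03,0.08,1,-1]]'|head -2; python3 -m creep '[[0,0,0,0,0,0.15,-1],[0,0,0,0,0,0.3,-1],[0,0,0,0,0,0.3,-1],[0,0,0,0,0,0.3,-1]]'|head -4; python3 -m creep '[[0,0,0,0,0,0.06,-1],[0,0,0,0,0,0.12,-1],[0,0,0,0,0,0.12,-1],[0,0,0,0,0,0.12,-1]]'|head -4; python3 m.py c
```

```text
time_s: 16.6
tcp_pos: [0.6168, 0.0934, 0.0757]
time_s: 17.1
tcp_pos: [0.6206, 0.095, 0.0552]
ee_rot: [[-1.0, -0.0, 0.001], [-0.0, 1.0, -0.0], [-0.001, -0.0, -1.0]]
contact_force: [0.2, 0.2, 0.0]
time_s: 17.6
tcp_pos: [0.6202, 0.095, 0.0452]
ee_rot: [[-1.0, -0.0, -0.0], [-0.0, 1.0, 0.0], [0.0, 0.0, -1.0]]
contact_force: [-0.4, 0.1, 0.9]
side [369.3 257.5] 113 ang 63.7 r 0.0537
top [350.9 197.1] 61 ang 62.9 r 0.0549
```

View pics/c_side.png

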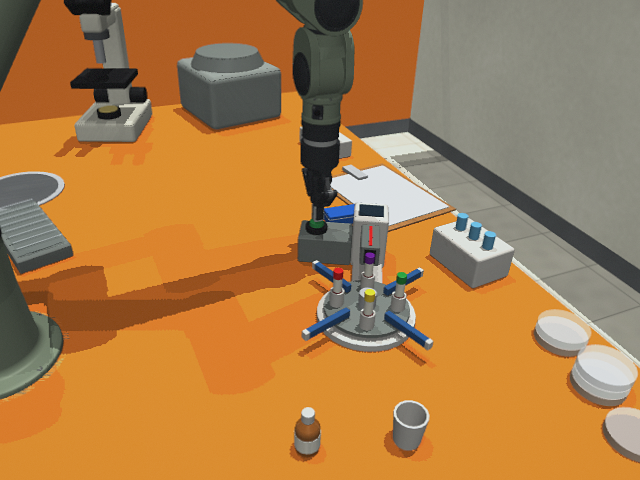

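The fingertip stands on the green button at (317,224), and the purple cap is in front of the window at (369,257). Pressing slowly in 2 mm steps.

```bash
python3 -m creep '[[0,0,0,0,0,0.025,-1],[0,0,0,0,0,0.025,-1],[0,0,0,0,0,0.025,-1]]'|sed -n '2p;4p'; python3 -m creep '[[0,0,0,0,0,0.025,-1],[0,0,0,0,0,0.025,-1],[0,0,0,0,0,0.025,-1]]'|sed -n '2p;4p';python3 -m creep '[[0,0,0,0,0,0.025,-1],[0,0,0,0,0,0.025,-1],[0,0,0,0,0,0.025,-1]]'|sed -n '2p;4p'
```

```text
tcp_pos: [0.6202, 0.095, 0.0432]
contact_force: [-0.5, 1.3, 1.6]
tcp_pos: [0.6202, 0.095, 0.0412]
contact_force: [0.1, 0.4, 3.0]
tcp_pos: [0.6203, 0.095, 0.0395]
contact_force: [-1.9, 0.2, 5.6]
```

```bash
python3 -m creep '[[0,0,0,0,0,0.025,-1],[0,0,0,0,0,0.025,-1],[0,0,0,0,0,0.025,-1]]'|sed -n '2p;4p'; python3 -m creep '[[0,0,0,0,0,0.02,-1],[0,0,0,0,0,0.02,-1],[0,0,0,0,0,0.02,-1]]'|sed -n '2p;4p'
```

```text
tcp_pos: [0.6204, 0.095, 0.0392]
contact_force: [-5.9, -0.1, 15.8]
tcp_pos: [0.6205, 0.0951, 0.039]
contact_force: [-8.4, -1.2, 26.4]
```

The button has bottomed out. Lifting clear.

```bash
python3 -m creep '[[0,0,0,0,0,-0.3,-1],[0,0,0,0,0,-1,-1],[0,0,0,0,0,-1,-1],[0,0,0,0,0,-1,-1]]'|head -2;python3 -m creep '[[0,0,0,0.3,0.3,-0.5,-1],[0,0,0,0.8,0.8,-1,-1],[0,0,0,0.8,0.8,-1,-1],[0,0,0,0.8,0.8,-1,-1],[0,0,0,0.8,0.8,-1,-1]]'|sed -n '1,2p;4p'; python3 m.py d
```

```text
time_s: 20.08
tcp_pos: [0.6199, 0.0949, 0.115]
time_s: 20.7
tcp_pos: [0.5559, 0.158, 0.1935]
contact_force: [0.2, -0.4, 0.1]
side [369.3 257.5] 111 ang 63.6 r 0.0536
top [350.9 197.1] 63 ang 63.0 r 0.0549
```

View pics/d_top.png

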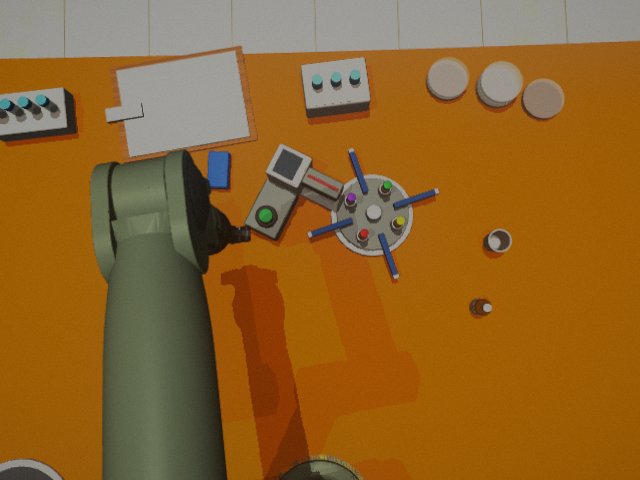

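The purple cap at (351,198) sits in front of the nose. The button is up at (265,215), the arm is clear, and the jar, bottle and box are where they began.

```bash
python3 -c "
from rig import ctrl
print(ctrl.sign_off())"
```

```text
the job is handed in; nothing more can be done
None
```

The job is handed in; no verdict came back. By my camera measurements the purple tube stands about 1° from the reader's line, the button was pressed to its stop and is up again, and the arm is clear with the bottle, box and jar undisturbed.

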